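Refit the telescopic leg of an appliance base

ROBOT

A 6-joint arm with a two-finger parallel gripper is mounted at the origin on the work surface. World frame = base frame: x ahead of the robot, y to its left, z up, the work surface at z = 0. Lengths are in mm, angles in rad, forces in N, time in s.
With the tool pointing down it reaches from about 350 to 975 mm from the base axis. Payload 7.1 kg.
Tool frame: the origin (TCP) lies at the very end of the fingers, on their centre line; the grasp point (between the pads) lies 19 mm behind it; z points along the fingers, y is the direction in which the jaws open and shut (so a half turn about z gives the same grasp; the last joint's range is limited). The gripper opens to 88 mm and grips with 3 to 60 N. Pads are 20 mm wide; open, the fingers measure 115 mm over their backs; the gripper's body (75 mm by 178 mm) begins 61 mm behind the grasp point.
Start: joints at [-1.309, 0.423, 1.63, -0, 1.089, -0.019], TCP at [173.221, -600.499, 222.675] pointing down, gripper open.
Joint ranges: [-3, 3], [-0.9, 2.11], [0.09, 2.58], [-1.31, 4.45], [0.11, 2.69], [-2.54, 2.54]. Speed limits (rad/s): [2.39, 2.39, 3.01, 3.14, 3.14, 3.14].

INTERFACE

Orientations are given as a rotation vector (axis times angle).
In Python, from workcell import monitor, vision, order, find_in, regions_of, place_of gives the robot as it stands. The module is installed in compiled form; this text tells all that it offers.
- The arm moves only by the tool carry_out, never from a script. Its argument "targets" is a list of rows, each a list of 3 entries, a list of its own where there are three numbers: the turn, a rotation vector about the world's x, y, z in degrees, then the shift along the world's x, y, z in mm, then the finger opening in mm, from 0 to 87.8. In form: [[[rx, ry, rz], [x, y, z], hand], ...]. A call has 1 to 10 rows; each row is the pose to reach, as a shift and turn from the pose commanded when the call began; what a row does not reach only later rows make up. A row lasts 1/12 s, in which the tool goes at most 41.7 mm and 7.16 degrees, less where a joint would pass 70% of its speed; a pose out of reach is approached as far as the arm can. A call with a gripper value outside its range is refused whole. The fingers move at their own pace and stop on an object; the grip force is fixed at half the most. Time passes only in rows, so rows that repeat a pose let the fingers close. It gives the time, the measured TCP pose, the force and the opening at its end, in the units of the state.
- monitor.get_obs(): the state, without advancing time (a new reading comes with each control period).
- vision.get_image(name): name is "scene" or "top" or "wrist"; returns the picture (384x512x3 uint8, red, green, blue); there is no depth.
- vision.camera_model(name): a dict with "K" (3x3 intrinsics, pixels), "rvec" (rotation vector, rad) and "tvec" (3), from world to camera coordinates, as OpenCV has them. Camera axes: x right, y down, z forward; pixel columns grow to the right and rows downward; lengths in mm; the calibration is good to about 2 mm. A picture is of the moment at which its call begins: read the wrist's pose just before it. camera_model takes no time and is no camera call; for the wrist camera it gives the pose at the moment of the call.
- order.close_job(): hands the job in, once; it reports no verdict.
Trained networks look in the newest picture that a camera, given by its name, has taken for a name from the list of things; names that differ only in an ending like _2 or _b are one class to them, and where a whole thing is asked for, a point or a joint stands for the part that bears it (a point fixed in the world has none). Each returns a list of dicts, best first, with "confidence" (0 to 1); they miss things now and then, are a little off and sometimes report something else, mostly with a low value. They report only what shows in the picture. A call takes as long as a camera call.
- find_in(query, camera): "point" ([x, y, z] in mm, in the coordinates of the camera as it stood for that picture, good to about 4 mm: the middle of the surface that is visible of it).
- regions_of(query, camera): "mask" (384x512 bool, what is visible of it).
- place_of(query, camera): "point" ([x, y, z] in mm, in the coordinates of the camera as it stood for that picture, good to about 4 mm: a listed point, or the origin of a listed thing).
The state is a dict: "t": time; "qpos": joint angles; "qvel": joint speeds; "joint_torque": joint torques, N m; "ee_pos": TCP position; "orientation": TCP orientation; "ft_force": force on the tool from outside, world axes, zero at the start; "moment": the same for the moment, N m; "width": finger opening in mm.
Only numpy, scipy, OpenCV 4.12 (cv2) and the standard library are available. Lean on these libraries where they do the work, as an engineer would, in place of code of your own. Each camera call takes 0.05 s, during which the arm holds its last target.

TASK

Refit the loose leg to the steel appliance base: hold the spring button on its tube pressed in flush, slide the tube into the base's open rail, and push it on until the button snaps out through the hole in the rail's side. Leave the leg locked there, let go of it, and leave the other things on the bench where they are.

Things in the scene. Friction and masses are not known exactly. Their poses are not given: they have to be found in the camera images.
- leg_foot (a point): Loose leg: black foot 56 mm wide (x), 90 long (y), 66 tall, on rubber pads, a level bare steel tube 30 x 30 mm out of its +y end. 0.6 to 0.95 kg; centre of mass 12 to 18 mm inside that end. Stands and slides on its foot. This point: foot's centre, on the tube's axis, 36 mm above the bench. Axes: y along the tube to its free end, z up, x to the button's side.
- tube_end (a point): Centre of the tube's free end, 215 mm (y) from the foot's centre; same axes as the leg. The last 10 mm is a tapered black plug. A 38 mm square collar, 8 mm long, lies against the foot (y = 45 to 53 mm); the tube is bare between. Its top is 51 mm and its underside 21 mm above the bench.
- button_seat (a point): Place of the spring button on the tube's +x side: on the button's axis, at the tube's face, 15 mm from the tube's axis, 40 mm from its free end (y = 175 mm from the foot's centre), 36 mm above the bench. Same axes as the leg. It does not move with the button.
- spring_button (a joint): How far the button is pressed in, m: 0 fully out, 0.008 flush with the tube. Straight-sided brass cylinder 12 mm across, 8 mm out of the tube's side; spring 2.4 N at first, 4.8 N flush. It does not ride in by itself: standing out it catches on the rail's mouth. With the front part of its face under the rail it stays pressed, and the tube can be let go and gripped elsewhere.
- rail_mouth (a point): Centre of the mouth of the base's empty rail, the one nearest the robot; 36 mm above the bench, as high as the tube's axis. Axes: y into the rail, z up, x to the side with the hole (away from the robot). Steel tube 39 mm square outside, 33 inside, over 200 deep; a black bush 46 x 46 mm, 12 long, frames the mouth, flared 2 mm a side (1 mm on the hole's side) over its first 3 mm.
- rail_hole (a point): Centre of the 15 mm round hole in the rail's +x side (outer face), 70 mm in from the mouth, 19.5 mm from the rail's axis; same axes as the mouth. With the button in it, the leg's foot centre is 105 mm outside the mouth, with 52 mm of bare tube between mouth and collar.
- base: The appliance base, standing firm: two parallel steel rails 300 mm apart joined by a cross tube, each about 350 mm long with a black foot at its far end; the far rail already holds its leg, locked as the loose one should be. Origin on the bench under the empty rail's mouth; same axes as the mouth.
- meter: Bystander: yellow multimeter lying flat, 92 x 185 x 40 mm. Origin under its centre.
- clamp_meter: Bystander: black clamp meter with a yellow jaw, 64 mm wide, 210 mm long, 32 mm thick, lying between the two rails. Origin under its body's centre.
- screwdriver: Bystander: screwdriver lying between the lines of the two legs.
- wrench: Bystander: steel spanner lying on the robot's side of the bench.
- dish: Bystander: shallow steel screw dish, 110 mm across, 28 mm tall. Origin under its centre.
- spray_can: Bystander: white spray can standing, 58 mm across, 190 mm tall. Origin under its centre.
- thick_leg: Bystander: another black foot, on the right of the bench, with a shorter, thicker tube (44 mm square, 120 mm long) of another base. Origin under the foot's centre.

How it is judged (in metres and radians):
On the way:
1. the tube's end is in the rail with the button held in (value of joint spring_button above 0.004 m and y of button_seat in the frame of rail_mouth above -0.01 m and distance between button_seat and rail_mouth below 0.06 m), for 0.2 s.
At the end, for the whole second after the job is handed in: The button is out through the rail's hole (pressed in by less than 2 mm, its seat within 4 mm of the hole along the rail and 8 mm in all), the leg in line with the rail within 0.06 rad, upright within 0.05 rad and at rest (value of joint spring_button below 0.002 m and horizontal distance between button_seat and rail_hole below 0.008 m and y of button_seat in the frame of rail_mouth between 0.066 and 0.074 m and angle between the y axis of leg_foot and the y axis of rail_mouth, either way round below 0.06 rad and angle between leg_foot's own z axis and vertical below 0.05 rad and linear speed of leg below 0.02 m/s); the robot touches nothing.
It fails at once if a bystander is moved by more than 30 mm (distance of any of meter, clamp_meter, screwdriver, wrench, dish, spray_can, thick_leg from where it was at the start of the episode above 0.03 m).
It also fails if it takes over 61 s, if anything falls off the work surface, if the arm or the gripper's body presses on something with over 40 N, if the wrist force passes 120 N, or if a joint passes its speed limit or range.

## Working session

There is one attempt and no reset: what is moved stays moved. The work goes in short steps, Python scripts to look and compute and a tool call to move; the robot and the scene stay as the last step left them, time stands still between calls to the robot, and variables do not carry over. Pictures are saved under pics/ and viewed, and the job is handed in when it is done.

Besides the shell and the picture viewer there is one more tool, called after "Call:" by a JSON object that holds its "op" and its "data". carry_out: Moves the arm, as the interface text tells. Its arguments: {"type":"object","properties":{"targets":{"type":"array","items":{"type":"array"}}},"required":["targets"]}

```bash
mkdir -p pics
cat > h.py <<'E'
import numpy as np, cv2
from workcell import monitor, vision, order, find_in, regions_of, place_of
from scipy.spatial.transform import Rotation as R
def cam(n):
    m=vision.camera_model(n); return np.array(m["K"]),cv2.Rodrigues(np.array(m["rvec"],float))[0],np.array(m["tvec"],float).ravel()
def c2w(n,p,m=None):
    K,r,t=m or cam(n); return r.T@(np.array(p)-t)
def w2p(n,p,m=None):
    K,r,t=m or cam(n); q=K@(r@np.array(p,float)+t); return q[:2]/q[2]
def ray(n,px,z,m=None):
    K,r,t=m or cam(n); o=-r.T@t; d=r.T@np.linalg.inv(K)@np.array([px[0],px[1],1.]); return o+d*(z-o[2])/d[2]
def save(n,f,scale=1,crop=None):
    im=vision.get_image(n)
    v=im[:,:,::-1]
    if crop: v=v[crop[1]:crop[3],crop[0]:crop[2]]
    if scale!=1: v=cv2.resize(v,None,fx=scale,fy=scale,interpolation=cv2.INTER_CUBIC)
    cv2.imwrite("pics/"+f,v); return im
E
python3 - <<'E'
from h import *
np.set_printoptions(precision=1,suppress=True)
o=monitor.get_obs(); print(o)
for c in ["scene","top"]:
    save(c,c+"0.png",1.5)
    for q in ["leg_foot","tube_end","button_seat","rail_mouth","rail_hole","meter","clamp_meter","screwdriver","wrench","dish","spray_can","thick_leg"]:
        if c=="scene" and q not in("leg_foot","tube_end","button_seat","rail_mouth","rail_hole"): continue
        print(c,q,[(round(d["confidence"],2),c2w(c,d["point"])) for d in place_of(q,c)[:2]])
print(monitor.get_obs()["t"])
E
```

```text
{'t': 0.0, 'qpos': array([-1.3,  0.4,  1.6,  0. ,  1.1, -0. ]), 'qvel': array([ 0., -0., -0., -0., -0., -0.]), 'joint_torque': array([ -0. , -54.5, -27.4,   0.1,   0. ,  -0. ]), 'ee_pos': array([ 173.1, -600. ,  222. ]), 'orientation': array([-3.1, -0.4,  0. ]), 'ft_force': array([0.2, 0. , 0.5]), 'moment': array([ 0., -0.,  0.]), 'width': 87.77212866199157}
scene leg_foot [(0.66, array([ 478.4, -329.4,   33.8]))]
scene tube_end [(0.6, array([ 428. , -119.7,   35.6]))]
scene button_seat [(0.92, array([ 454.2, -149.9,   35.3]))]
scene rail_mouth [(0.81, array([524.2, 108.5,  35. ]))]
scene rail_hole [(0.94, array([544.8, 185.5,  35.8])), (0.42, array([ 618.7, -481.8,    0.3]))]
top leg_foot [(0.98, array([ 477.1, -321.9,   35.4]))]
top tube_end [(0.16, array([332.4, 214.2,   2.8]))]
top button_seat [(0.73, array([ 452.1, -151.1,   35.6]))]
top rail_mouth [(0.82, array([525.2, 117.2,  38. ]))]
top rail_hole [(0.79, array([549.9, 185.1,  35.9])), (0.3, array([529.1, 115.6,  35. ]))]
top meter [(0.67, array([332.2, 216.9,   0.6])), (0.67, array([525.3, 118.1,  36.6]))]
top clamp_meter [(0.83, array([688.2, 205.3,   0.3])), (0.31, array([528.4, 117.6,  -2.9]))]
top screwdriver [(0.62, array([674.6,   5.9,  -0.4]))]
top wrench [(0.75, array([ 321.1, -217.3,   -4.1]))]
top dish [(0.66, array([ 696.9, -308.4,   -0.1]))]
top spray_can [(0.57, array([ 619.3, -475.7,   -0.4]))]
top thick_leg [(0.57, array([ 384.9, -526.2,   -2.3])), (0.17, array([ 698.9, -305.3,    0.1]))]
0.95
```

View pics/scene0.png

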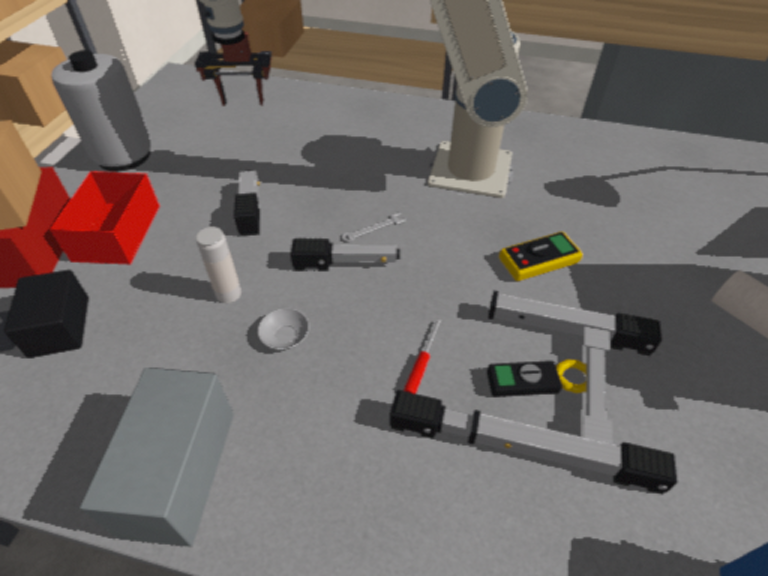

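View pics/top0.png

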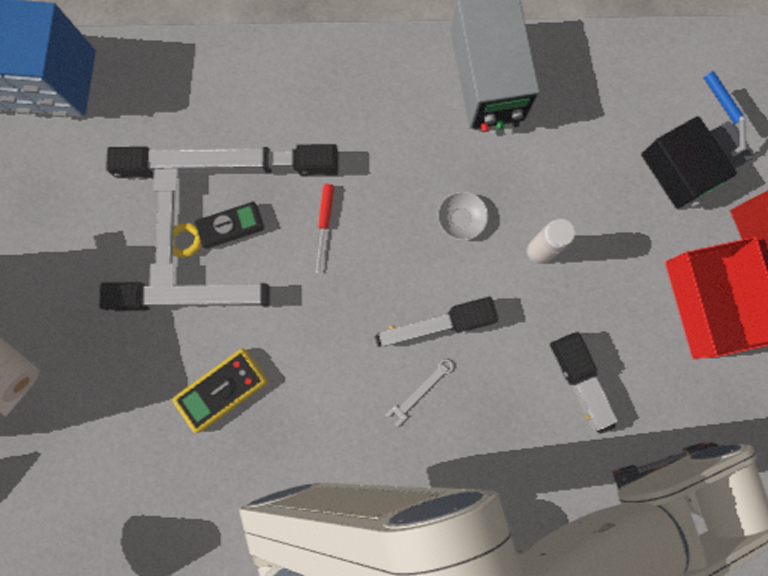

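Run:
```python
from h import *
np.set_printoptions(precision=2,suppress=True)
o=monitor.get_obs(); r=R.from_rotvec(o["orientation"]).as_matrix(); print(r, o["ee_pos"])
b=regions_of("base","top"); m=b[0]["mask"]; print(len(b),b[0]["confidence"],m.sum())
l=regions_of("leg_foot","top"); print([(x["confidence"],x["mask"].sum()) for x in l])
im=vision.get_image("top").copy()
im[m]=im[m]//2+[0,100,0]; im[l[0]["mask"]]=im[l[0]["mask"]]//2+[100,0,0]
np.savez("m.npz",b=m,l=l[0]["mask"],im=im)
cv2.imwrite("pics/m0.png",cv2.resize(im[60:300,40:440,::-1],None,fx=2,fy=2))
print(cam("wrist"))
```

```text
[[ 0.96  0.28 -0.  ]
 [ 0.28 -0.96  0.  ]
 [-0.   -0.   -1.  ]] [ 173.23 -600.49  222.67]
1 0.93 5228
[(0.94, np.int64(1002))]
(array([[310.78,   0.  , 253.62],
       [  0.  , 310.78, 193.97],
       [  0.  ,   0.  ,   1.  ]]), array([[ 0.28, -0.96,  0.  ],
       [-0.93, -0.27,  0.27],
       [-0.26, -0.07, -0.96]]), array([-625.88,  -30.88,  390.46]))
```

View pics/m0.png

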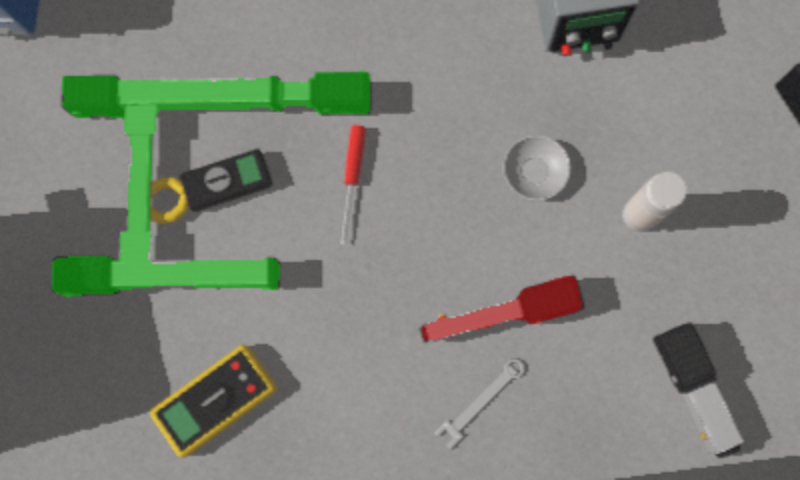

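Call:
{"op": "carry_out", "data": {"targets": [[[0, 0, 87], [299, 299, 0], 87], [[0, 0, 87], [299, 299, 0], 87], [[0, 0, 87], [299, 299, 0], 87], [[0, 0, 87], [299, 299, 0], 87], [[0, 0, 87], [299, 299, 0], 87], [[0, 0, 87], [299, 299, 0], 87], [[0, 0, 87], [299, 299, 0], 87], [[0, 0, 87], [299, 299, 0], 87], [[0, 0, 87], [299, 299, 0], 87], [[0, 0, 87], [299, 299, 0], 87]]}}

```text
t: 1.93
ee_pos: [469.1, -304.2, 222.9]
orientation: [2.258, 2.183, 0.0]
ft_force: [0.6, -0.7, -0.5]
width: 87.3
```

```bash
cat >> h.py <<'E'
def st():
    o=monitor.get_obs(); r=R.from_rotvec(o["orientation"]).as_matrix(); y=r[:,1]
    print("t",round(o["t"],2),"ee",o["ee_pos"].round(1),"jawyaw",round(np.degrees(np.arctan2(y[1],y[0])),2),"tilt",r[:,2].round(3),"F",o["ft_force"].round(1),"w",round(o["width"],1))
E
python3 - <<'E'
from h import *
np.set_printoptions(precision=1,suppress=True)
st()
save("wrist","w1.png",1.5)
for q in ["leg_foot","tube_end","button_seat","rail_mouth"]:
    print(q,[(round(d["confidence"],2),c2w("wrist",d["point"])) for d in place_of(q,"wrist")[:2]])
E
```

```text
t 1.93 ee [ 469.1 -304.2  222.9] jawyaw -1.94 tilt [ 0. -0. -1.] F [ 0.6 -0.7 -0.5] w 87.3
leg_foot []
tube_end [(0.42, array([ 383.9, -529.1,   -1.8]))]
button_seat [(0.91, array([ 445.6, -158.8,   36.3])), (0.34, array([ 321.1, -209.7,    2.6]))]
rail_mouth []
```

View pics/w1.png

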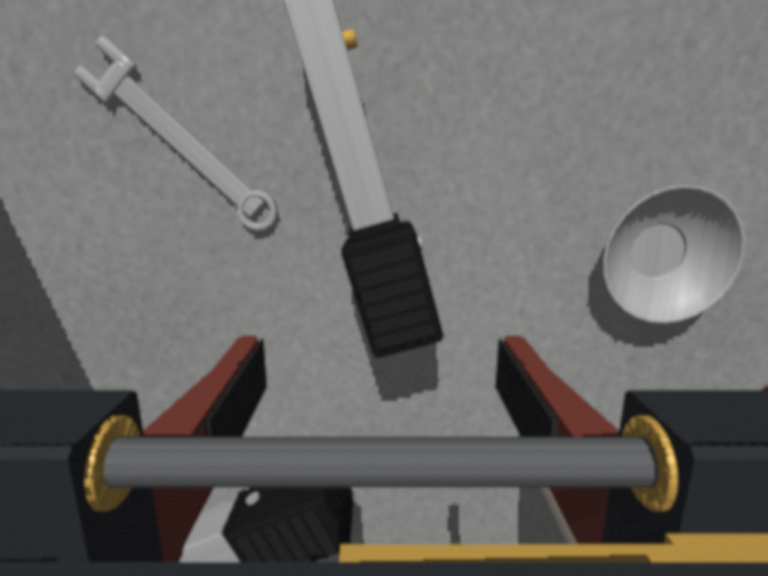

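Run:
```python
from h import *
np.set_printoptions(precision=1,suppress=True)
P=lambda x,y,z: ray("wrist",(x/1.5,y/1.5),z)
for z,a,b in [(51,(288,2),(352,228)),(51,(333,2),(393,215)),(66,(343,247),(373,345)),(66,(413,228),(442,335))]:
    A=P(*a,z);B=P(*b,z);d=A-B;print(A,B,"yaw",np.degrees(np.arctan2(-d[0],d[1])))
print("foot corners",P(343,250,66),P(413,226,66),P(442,337,66),P(376,355,66))
print("button", P(349,38,36))
```

```text
[ 417.1 -133.7   51. ] [ 449.4 -278.5   51. ] yaw 12.558404196100941
[ 445.6 -134.9   51. ] [ 479.1 -270.5   51. ] yaw 13.845312825918858
[ 443.4 -289.3   66. ] [ 460.8 -362.8   66. ] yaw 13.325924765196945
[ 492.1 -278.2   66. ] [ 511.5 -357.1   66. ] yaw 13.77896843595209
foot corners [ 443.3 -291.4   66. ] [ 492.1 -276.8   66. ] [ 511.4 -358.7   66. ] [ 462.7 -370.8   66. ]
button [ 453.8 -152.4   36. ]
```

Call:
{"op": "carry_out", "data": {"targets": [[[0, 0, 15], [0, 1, -40], 87], [[0, 0, 15], [0, 1, -80], 87], [[0, 0, 15], [0, 1, -120], 87], [[0, 0, 15], [0, 1, -160], 87], [[0, 0, 15], [0, 1, -185], 87], [[0, 0, 15], [0, 1, -200], 87], [[0, 0, 15], [0, 1, -200], 87]]}}

```text
t: 2.77
ee_pos: [464.4, -304.9, 19.3]
orientation: [-1.962, -2.445, 0.001]
ft_force: [0.5, -0.0, 0.6]
width: 86.6
```

Run:
```python
from h import *
st()
save("wrist","w2.png",1.5)
```

```text
t 2.77 ee [ 464.4 -304.9   19.3] jawyaw 12.5 tilt [-0.005  0.003 -1.   ] F [ 0.5 -0.   0.6] w 86.6
```

View pics/w2.png

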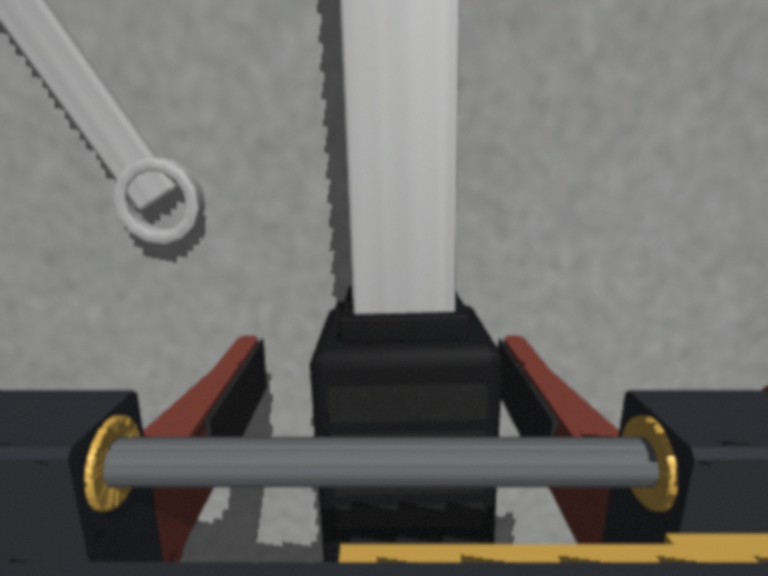

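Call:
{"op": "carry_out", "data": {"targets": [[[0, 0, 0], [0, 0, 0], 87], [[0, 0, 0], [0, 0, 0], 87]]}}

```text
t: 2.98
ee_pos: [468.3, -306.2, 24.1]
orientation: [1.962, 2.45, 0.0]
ft_force: [-0.1, -0.2, -0.4]
width: 87.4
```

Run:
```python
from h import *
st()
```

```text
t 2.98 ee [ 468.3 -306.2   24.1] jawyaw 12.62 tilt [ 0.002 -0.001 -1.   ] F [-0.1 -0.2 -0.4] w 87.4
```

Call:
{"op": "carry_out", "data": {"targets": [[[0, 0, 0.7], [3, 6, -3], 87], [[0, 0, 0.7], [3, 6, -3], 87], [[0, 0, 0.7], [3, 6, -3], 50], [[0, 0, 0.7], [3, 6, -3], 50], [[0, 0, 0.7], [3, 6, -3], 50], [[0, 0, 0.7], [3, 6, -3], 50], [[0, 0, 0.7], [3, 6, -3], 50], [[0, 0, 0.7], [3, 6, -3], 50]]}}

```text
t: 3.65
ee_pos: [470.9, -298.9, 19.7]
orientation: [1.947, 2.465, 0.0]
ft_force: [0.9, 0.0, 0.4]
width: 55.7
```

Run:
```python
from h import *
st()
save("wrist","w3.png",1.5)
```

```text
t 3.65 ee [ 470.9 -298.9   19.7] jawyaw 13.4 tilt [ 0.  0. -1.] F [0.9 0.  0.4] w 55.7
```

View pics/w3.png

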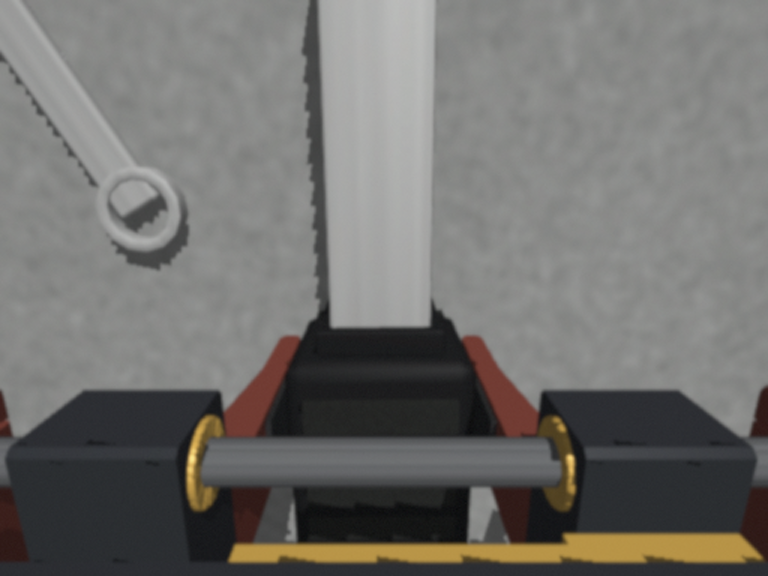

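Run:
```python
from h import *
np.set_printoptions(precision=1,suppress=True)
m=np.load("m.npz")["b"]
print("cam",-cam("top")[1].T@cam("top")[2])
for nm,(c0,c1) in {"near":(120,172),"far":(110,172)}.items():
    pts=[]
    for c in range(c0,c1):
        rows=np.where(m[:,c])[0]
        rows=rows[rows>170] if nm=="near" else rows[rows<130]
        if len(rows)==0: continue
        pts.append((c,rows.min(),rows.max()+1))
    pts=np.array(pts,float)
    for k in (1,2):
        A=np.array([ray("top",(p[0]+.5,p[k]),55.5) for p in pts])
        med=np.polyfit(A[:,1],A[:,0],1); res=np.abs(A[:,0]-np.polyval(med,A[:,1])); g=res<2.5
        med=np.polyfit(A[g,1],A[g,0],1)
        print(nm,k,"yaw",-np.degrees(np.arctan(med[0])),"x at y=150",np.polyval(med,150),len(pts),g.sum())
rows=np.where(m[185:205].any(0))[0]; print(rows.max(), ray("top",(rows.max()+1,196),55))
```

```text
cam [ 324.9 -139.2 1492.5]
near 1 yaw 1.1748668547999015 x at y=150 547.0170523986671 52 48
near 2 yaw -2.5653471405192967 x at y=150 500.5080795423824 52 52
far 1 yaw -0.6629853790728027 x at y=150 844.591843990743 62 57
far 2 yaw -1.040522489108733 x at y=150 792.8764378418717 62 9
179 [526.1 105.8  55. ]
```

Call:
{"op": "carry_out", "data": {"targets": [[[0, 0, 0], [0, 0, 6], 50], [[0, 0, -3], [8, 25, 7], 50], [[0, 0, -6], [18, 55, 7], 50], [[0, 0, -9], [28, 90, 7], 50], [[0, 0, -12], [38, 130, 7], 50], [[0, 0, -14.4], [47, 160, 7], 50], [[0, 0, -14.4], [50, 179, 7], 50], [[0, 0, -14.4], [50, 179, 7], 50], [[0, 0, -14.4], [50, 179, 4], 50], [[0, 0, -14.4], [50, 179, 4], 50]]}}

```text
t: 4.53
ee_pos: [519.9, -119.9, 22.9]
orientation: [-2.239, -2.202, 0.002]
ft_force: [0.5, 0.1, -9.5]
width: 56.0
```

Run:
```python
from h import *
np.set_printoptions(precision=1,suppress=True)
st()
save("wrist","w4.png",1.5); save("scene","s4.png",1.5)
```

```text
t 4.53 ee [ 519.9 -119.9   22.9] jawyaw -0.96 tilt [-0.  0. -1.] F [ 0.5  0.1 -9.5] w 56.0
```

View pics/w4.png

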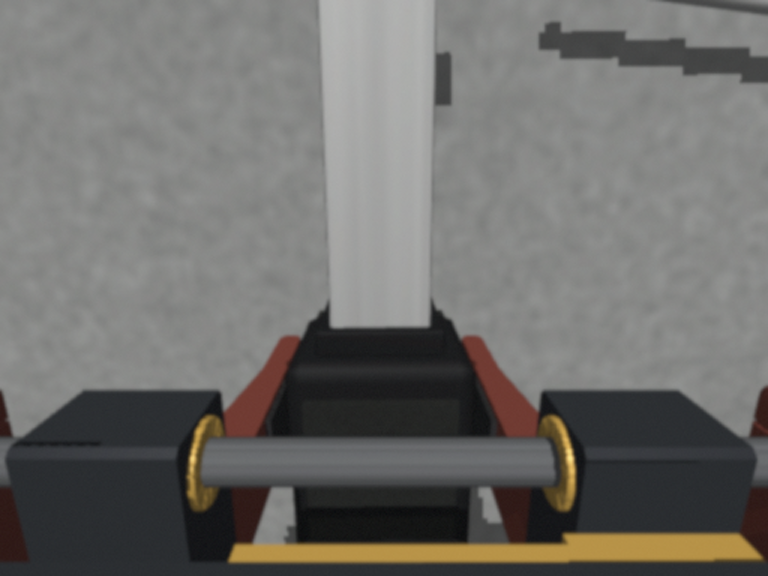

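View pics/s4.png

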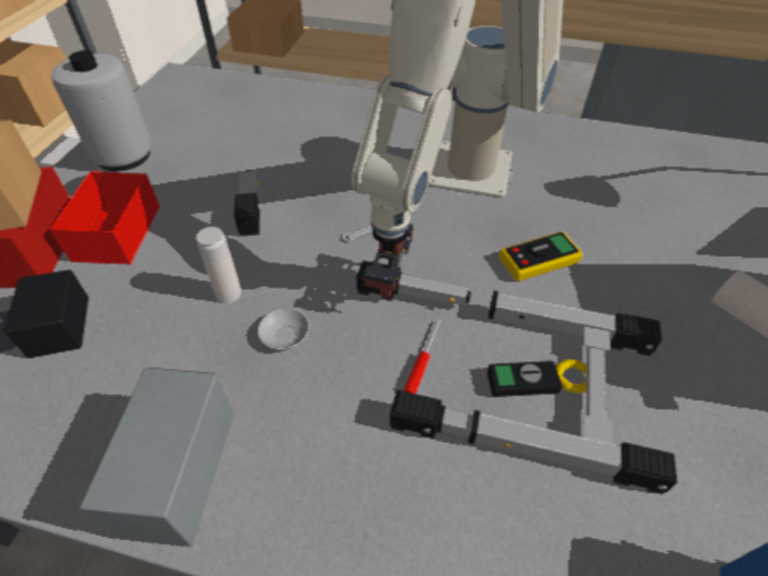

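Call:
{"op": "carry_out", "data": {"targets": [[[0, 0, 0], [0, 0, -4], 50], [[0, 0, 0], [0, 0, -4], 50], [[0, 0, 0], [0, 0, -4], 87], [[0, 0, 0], [0, 0, -4], 87], [[0, 0, 0], [0, 0, -4], 87], [[0, 0, 0], [0, 0, -4], 87], [[0, 0, 0], [0, 0, 35], 87], [[0, 0, 0], [0, 0, 75], 87], [[0, 0, 0], [0, 0, 115], 87], [[0, 0, 0], [0, 20, 150], 87]]}}

```text
t: 5.47
ee_pos: [521.6, -101.6, 176.3]
orientation: [2.241, 2.198, 0.001]
ft_force: [0.7, -0.4, 0.3]
width: 87.0
```

Call:
{"op": "carry_out", "data": {"targets": [[[0, 0, 0], [0, 40, 40], 87], [[0, 0, 0], [0, 75, 80], 87], [[0, 0, 0], [0, 100, 100], 87], [[0, 0, 0], [0, 100, 100], 87], [[0, 0, 0], [0, 100, 100], 87]]}}

```text
t: 5.88
ee_pos: [522.5, 2.1, 276.9]
orientation: [2.234, 2.203, 0.007]
ft_force: [0.5, -0.3, -0.8]
width: 87.0
```

Run:
```python
from h import *
np.set_printoptions(precision=1,suppress=True)
st()
save("wrist","w5.png",1.5)
for q in ["leg_foot","tube_end","button_seat","rail_mouth","rail_hole"]:
    print(q,[(round(d["confidence"],2),c2w("wrist",d["point"])) for d in place_of(q,"wrist")[:2]])
st()
```

```text
t 5.88 ee [522.5   2.1 276.9] jawyaw -0.81 tilt [ 0.  0. -1.] F [ 0.5 -0.3 -0.8] w 87.0
leg_foot [(0.55, array([ 517.4, -149.1,   32.9])), (0.24, array([ 691. , -312.3,    0.8]))]
tube_end [(0.85, array([520.8,  62.1,  29.2]))]
button_seat [(0.74, array([528.4,  19.1,  31.2]))]
rail_mouth [(0.59, array([526.9, 108.4,  29.4]))]
rail_hole [(0.75, array([542.8, 180.9,  30.9]))]
t 6.18 ee [520.   -1.  271.9] jawyaw -1.07 tilt [-0. -0. -1.] F [-0.6 -0.2  0.6] w 86.7
```

View pics/w5.png

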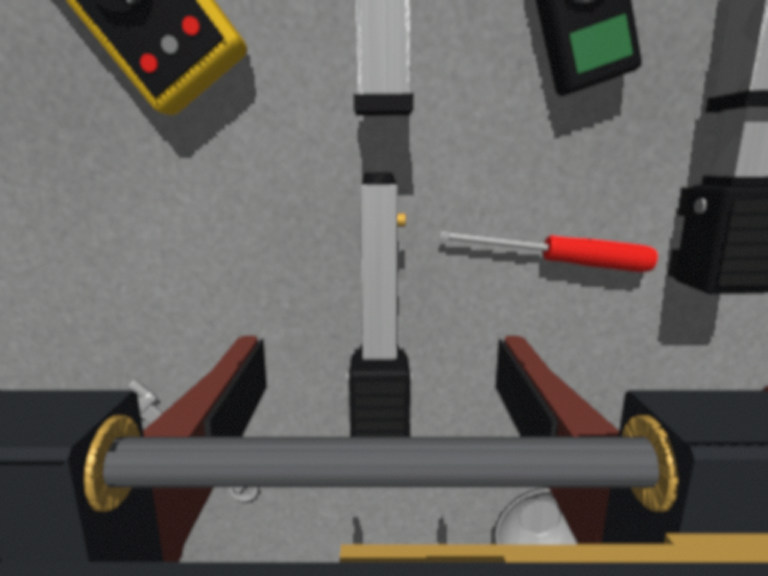

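Call:
{"op": "carry_out", "data": {"targets": [[[0, 0, 0], [0, 35, 0], 87], [[0, 0, 0], [0, 60, 0], 87], [[0, 0, 0], [0, 60, 0], 87], [[0, 0, 0], [0, 60, 0], 87], [[0, 0, 0], [0, 60, 0], 87]]}}

```text
t: 6.6
ee_pos: [520.6, 59.2, 272.8]
orientation: [-2.24, -2.201, 0.002]
ft_force: [0.0, -0.3, -0.7]
width: 87.1
```

Run:
```python
from h import *
np.set_printoptions(precision=2,suppress=True)
st(); M=cam("wrist")
im=save("wrist","w6.png",4,(200,0,320,150)); np.save("w6.npy",im)
import pickle; pickle.dump(M,open("M6.pkl","wb"))
st()
```

```text
t 6.6 ee [520.6  59.2 272.8] jawyaw -1.0 tilt [-0. -0. -1.] F [ 0.  -0.3 -0.7] w 87.1
t 6.65 ee [520.7  59.  273.1] jawyaw -1.04 tilt [-0. -0. -1.] F [1.2 1.3 0.2] w 87.2
```

View pics/w6.png

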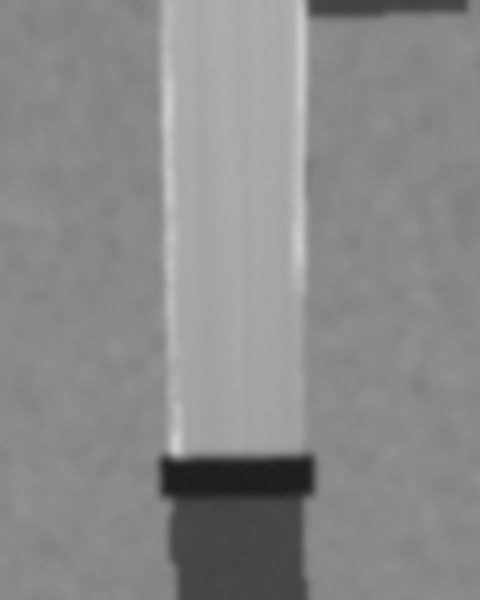

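```bash
cat > edges.py <<'E'
from h import *
def edges(im,M,z,r0,r1,cx,hw,n="wrist"):
    g=cv2.GaussianBlur(im,(0,0),0.8).astype(float).mean(2)
    out=[]
    for lo,hi in ((cx-hw-7,cx-hw+7),(cx+hw-7,cx+hw+7)):
        pts=[]
        for r in range(r0,r1):
            d=np.abs(np.gradient(g[r]))[lo:hi+1]; k=d.argmax()
            if 0<k<len(d)-1:
                a,b,c=d[k-1],d[k],d[k+1]; k=k+0.5*(a-c)/(a-2*b+c+1e-9)
            pts.append(ray(n,(lo+k,r),z,M))
        pts=np.array(pts); g2=np.ones(len(pts),bool)
        for _ in range(4):
            f=np.polyfit(pts[g2,1],pts[g2,0],1); res=np.abs(pts[:,0]-np.polyval(f,pts[:,1])); g2=res<max(0.6,1.5*np.median(res))
        out.append(f); print("yaw",-np.degrees(np.arctan(f[0])).round(2),"y-range",pts[[0,-1],1].round(0),"x mid",np.polyval(f,pts[:,1].mean()).round(2),"in",g2.sum(),len(pts))
    return out
E
python3 - <<'E'
from edges import *
import pickle
im=np.load("w6.npy"); M=pickle.load(open("M6.pkl","rb"))
print("cam",-M[1].T@M[2])
f=edges(im,M,55.5,3,110,259,18)
for y in (110,150,200): print("rail x",y,[np.polyval(k,y).round(1) for k in f])
cv2.imwrite("pics/w6b.png",cv2.resize(im[100:260,200:320,::-1],None,fx=4,fy=4,interpolation=cv2.INTER_CUBIC)[:600])
for r in (114,124): print("bush row",r,ray("wrist",(259,r),59,M))
E
```

```text
cam [523.21487012 131.97417205 434.98949778]
yaw -0.44 y-range [241. 130.] x mid 508.91 in 107 107
yaw -0.48 y-range [240. 130.] x mid 548.82 in 107 107
rail x 110 [np.float64(508.3), np.float64(548.2)]
rail x 150 [np.float64(508.6), np.float64(548.5)]
rail x 200 [np.float64(509.0), np.float64(548.9)]
bush row 114 [528.80824672 124.24701709  59.        ]
bush row 124 [528.64842283 112.80071224  59.        ]
```

View pics/w6b.png

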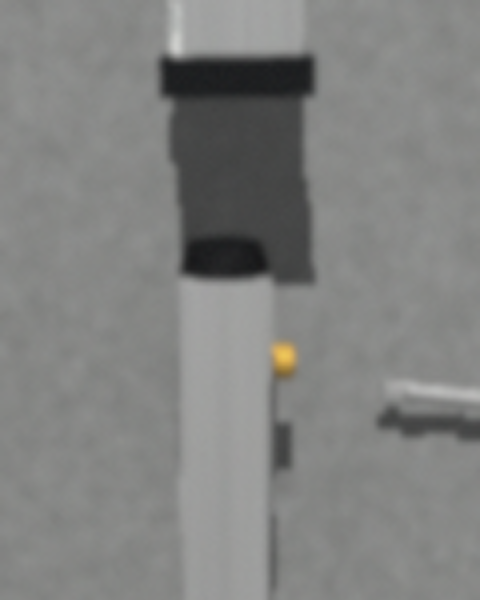

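Run:
```python
from edges import *
import pickle
np.set_printoptions(precision=1,suppress=True)
im=np.load("w6.npy"); M=pickle.load(open("M6.pkl","rb"))
f=edges(im,M,51,172,250,256,11)
for y in (-60,0,60,112): print("tube x",y,[np.polyval(k,y).round(1) for k in f])
P=lambda x,y,z: ray("wrist",(200+x/4,100+y/4),z,M)
print("plug end top",P(226,237,49),"plug base top",P(226,277,51),"button",P(285,358,42), P(285,360,36))
```

```text
yaw -0.77 y-range [ 54. -52.] x mid 509.07 in 63 78
yaw -1.66 y-range [ 53. -53.] x mid 537.53 in 56 78
tube x -60 [np.float64(508.2), np.float64(535.7)]
tube x 0 [np.float64(509.0), np.float64(537.5)]
tube x 60 [np.float64(509.9), np.float64(539.2)]
tube x 112 [np.float64(510.6), np.float64(540.7)]
plug end top [525.1  69.3  49. ] plug base top [524.9  57.   51. ] button [543.7  28.   42. ] [544.1  25.7  36. ]
```

Run:
```python
from edges import *
import pickle
np.set_printoptions(precision=1,suppress=True)
M=pickle.load(open("M6.pkl","rb"))
print(ray("wrist",(200+385/4,100+388/4),8,M))
```

```text
[581.2   7.2   8. ]
```

Call:
{"op": "carry_out", "data": {"targets": [[[0, 0, 0.3], [3.5, -41, -20], 64], [[0, 0, 0.3], [3.5, -41, -60], 64], [[0, 0, 0.3], [3.5, -41, -100], 64], [[0, 0, 0.3], [3.5, -41, -140], 64], [[0, 0, 0.3], [3.5, -41, -175], 64], [[0, 0, 0.3], [3.5, -41, -190], 64], [[0, 0, 0.3], [3.5, -41, -190], 64], [[0, 0, 0.3], [3.5, -41, -190], 64]]}}

```text
t: 7.32
ee_pos: [523.9, 18.2, 83.1]
orientation: [-2.235, -2.206, 0.002]
ft_force: [-0.1, -0.5, 0.5]
width: 63.9
```

Run:
```python
from h import *
st(); save("wrist","w7.png",1.5)
```

```text
t 7.32 ee [523.9  18.2  83.1] jawyaw -0.76 tilt [-0.002 -0.    -1.   ] F [-0.1 -0.5  0.5] w 63.9
```

View pics/w7.png

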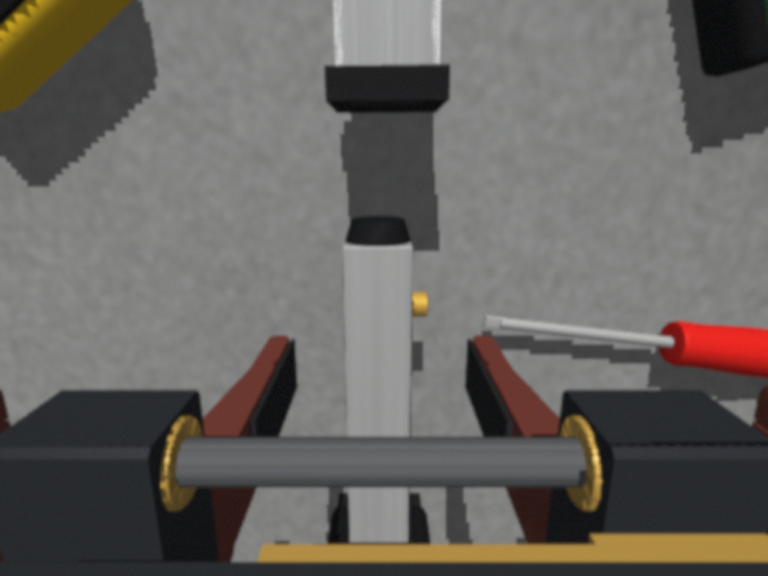

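Run:
```python
from h import *
np.set_printoptions(precision=1,suppress=True)
P=lambda x,y,z: ray("wrist",(x/1.5,y/1.5),z)
print("button",P(420,304,42),P(421,304,36),"bush lower-mouth top edge",P(388,98,59),"plug end",P(378,218,49),"tube base",P(378,243,51))
print("bush l/r",P(327,100,59),P(447,100,59),"tube l/r",P(345,260,51),P(412,260,51))
e=monitor.get_obs()["ee_pos"]
for dx in(-32,32):
  for dy in (10,-10): print(w2p("wrist",e+[dx,dy,0])*1.5)
```

```text
button [544.3  27.7  42. ] [545.3  25.8  36. ] bush lower-mouth top edge [530.2 113.8  59. ] plug end [525.7  68.   49. ] tube base [525.5  57.7  51. ]
bush l/r [507.3 113.4  59. ] [552.3 112.8  59. ] tube l/r [511.3  50.6  51. ] [539.9  50.2  51. ]
[291.1 337.7]
[294.5 386.5]
[463.4 335.3]
[461.6 384.4]
```

Call:
{"op": "carry_out", "data": {"targets": [[[0, 0, 0], [0, 0.5, -35], 64], [[0, 0, 0], [0.5, 0.5, -66], 64], [[0, 0, 0], [0.5, 0.5, -66], 64], [[0, 0, 0], [0.5, 0.5, -66], 64], [[0, 0, 0], [0.5, 0.5, -66], 20], [[0, 0, 0], [0.5, 0.5, -66], 20], [[0, 0, 0], [0.5, 0.5, -66], 20], [[0, 0, 0], [0.5, 0.5, -66], 20], [[0, 0, 0], [0.5, 0.5, -66], 20], [[0, 0, 0], [0.5, 0.5, -66], 20]]}}

```text
t: 8.2
ee_pos: [524.4, 19.7, 18.1]
orientation: [-2.235, -2.207, 0.0]
ft_force: [-2.5, 1.5, 1.5]
width: 30.0
```

Run:
```python
from h import *
st(); save("wrist","w8.png",1.5)
```

```text
t 8.2 ee [524.4  19.7  18.1] jawyaw -0.73 tilt [-0.001  0.    -1.   ] F [-2.5  1.5  1.5] w 30.0
```

View pics/w8.png

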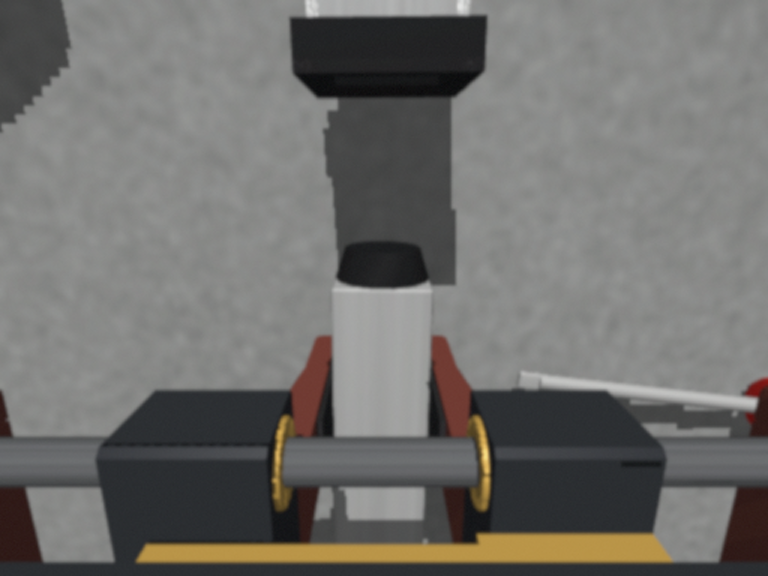

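Run:
```python
from edges import *
np.set_printoptions(precision=1,suppress=True)
P=lambda x,y,z: ray("wrist",(x/1.5,y/1.5),z)
print("bush front top l/r",P(292,70,59),P(485,70,59),"bottom",P(317,96,13),P(450,96,13))
print("tube l/r",P(333,300,51),P(431,300,51),"base",P(382,286,51), "end", P(382,243,49))
```

```text
bush front top l/r [505.6 113.7  59. ] [551.6 113.   59. ] bottom [505.5 113.7  13. ] [549.8 113.1  13. ]
tube l/r [512.1  54.   51. ] [540.5  53.6  51. ] base [526.4  58.   51. ] end [526.5  70.1  49. ]
```

Call:
{"op": "carry_out", "data": {"targets": [[[0, 0, 0.3], [1, 10, 0], 20], [[0, 0, 0.3], [2, 20, 0], 20], [[0, 0, 0.3], [2, 30, 0], 20], [[0, 0, 0.3], [2, 35, 0], 20], [[0, 0, 0.3], [2, 38, 0], 20], [[0, 0, 0.3], [2, 38, 0], 20]]}}

```text
t: 8.75
ee_pos: [527.1, 58.0, 17.8]
orientation: [2.228, 2.214, 0.001]
ft_force: [0.6, 0.5, 4.2]
width: 29.9
```

Run:
```python
from h import *
st(); save("wrist","w9.png",1.5)
```

```text
t 8.75 ee [527.1  58.   17.8] jawyaw -0.36 tilt [ 0.  0. -1.] F [0.6 0.5 4.2] w 29.9
```

View pics/w9.png

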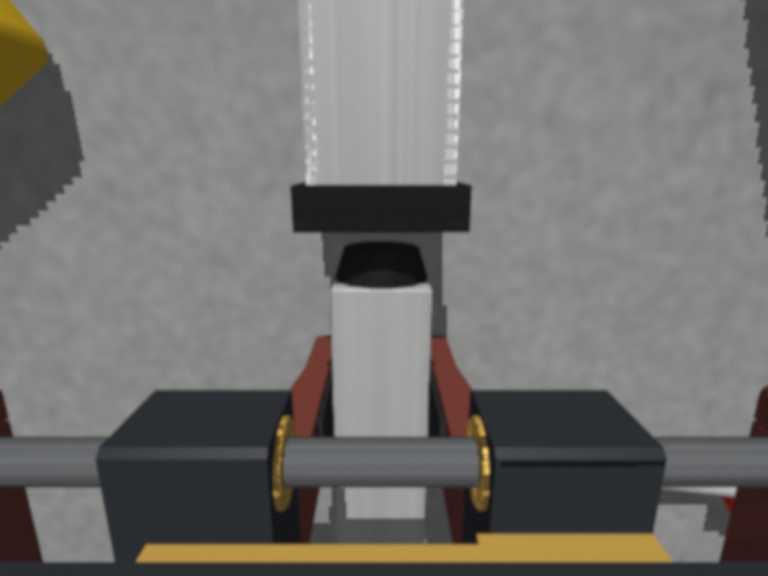

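Call:
{"op": "carry_out", "data": {"targets": [[[0, 0, 0], [0, 7, 0], 20], [[0, 0, 0], [0, 14, 0], 20], [[0, 0, 0], [0, 21, 0], 20], [[0, 0, 0], [0, 28, 0], 20], [[0, 0, 0], [0, 34, 0], 20], [[0, 0, 0], [0, 39, 0], 20], [[0, 0, 0], [0, 42, 0], 20], [[0, 0, 0], [0, 42, 0], 20]]}}

```text
t: 9.47
ee_pos: [527.0, 99.8, 17.8]
orientation: [2.229, 2.214, 0.0]
ft_force: [-0.9, -0.3, 4.5]
width: 29.7
```

Run:
```python
from h import *
st(); save("wrist","w10.png",1.5)
```

```text
t 9.47 ee [527.   99.8  17.8] jawyaw -0.4 tilt [ 0.  0. -1.] F [-0.9 -0.3  4.5] w 29.7
```

View pics/w10.png

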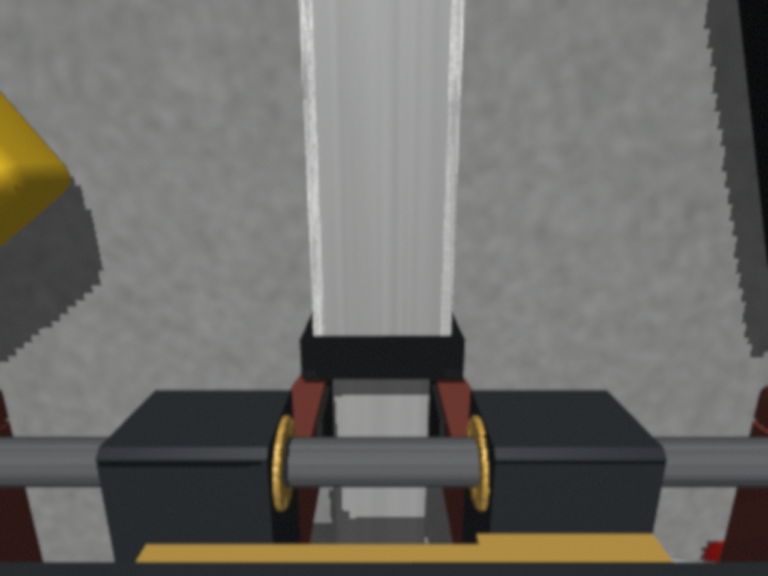

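Call:
{"op": "carry_out", "data": {"targets": [[[0, 0, 0], [0, 1, 0], 20], [[0, 0, 0], [0, 2, 0], 20], [[0, 0, 0], [0, 2.5, 0], 20], [[0, 0, 0], [0, 3, 0], 20], [[0, 0, 0], [0, 3, 0], 20]]}}

```text
t: 9.93
ee_pos: [527.0, 101.9, 17.8]
orientation: [2.229, 2.213, -0.0]
ft_force: [-0.5, -5.6, 5.7]
width: 30.2
```

Call:
{"op": "carry_out", "data": {"targets": [[[0, 0, 0], [0, 0.5, 0], 20], [[0, 0, 0], [0, 1, 0], 20], [[0, 0, 0], [0, 1, 0], 20]]}}

```text
t: 10.18
ee_pos: [526.9, 102.2, 17.8]
orientation: [2.228, 2.213, -0.001]
ft_force: [-0.1, -11.7, 5.8]
width: 29.6
```

Call:
{"op": "carry_out", "data": {"targets": [[[0, 0, 0], [0, -0.5, 0], 50], [[0, 0, 0], [0, -0.5, 0], 50], [[0, 0, 0], [0, -0.5, 0], 50], [[0, 0, 0], [0, -0.5, 0], 60], [[0, 0, 0], [0, -0.5, 40], 60], [[0, 0, 0], [0, -0.5, 80], 60], [[0, 0, 0], [0, -10, 120], 60], [[0, 0, 0], [0, -45, 140], 60], [[0, 0, 0], [0, -80, 150], 60], [[0, 0, 0], [0, -80, 150], 80]]}}

```text
t: 11.02
ee_pos: [528.1, 20.1, 170.4]
orientation: [2.229, 2.208, 0.004]
ft_force: [0.2, -0.4, 0.1]
width: 63.6
```

Run:
```python
from h import *
st(); im=save("wrist","w11.png",1.5); import pickle; pickle.dump((im,cam("wrist")),open("w11.pkl","wb"))
st(); save("scene","s11.png",3,(200,150,420,280))
```

```text
t 11.02 ee [528.1  20.1 170.4] jawyaw -0.54 tilt [ 0.005 -0.001 -1.   ] F [ 0.2 -0.4  0.1] w 63.6
t 11.07 ee [527.4  21.8 169. ] jawyaw -0.6 tilt [ 0.002  0.    -1.   ] F [-0.3  0.6 -0.3] w 67.4
```

View pics/w11.png

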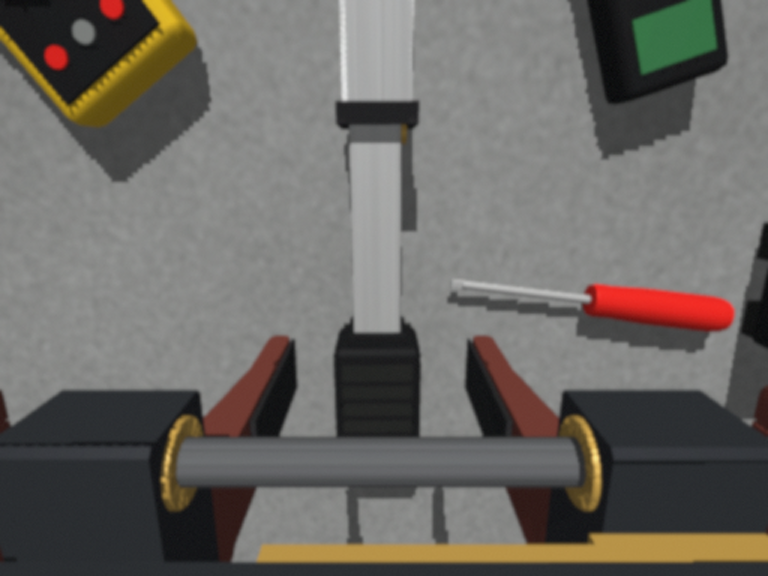

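View pics/s11.png

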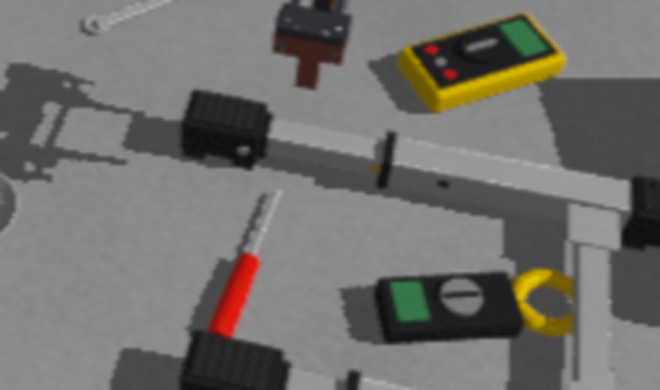

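Run:
```python
from h import *
import pickle
np.set_printoptions(precision=1,suppress=True)
im,M=pickle.load(open("w11.pkl","rb"))
cv2.imwrite("pics/w11z.png",cv2.resize(im[60:110,215:290,::-1],None,fx=10,fy=10,interpolation=cv2.INTER_CUBIC))
hsv=cv2.cvtColor(im,cv2.COLOR_RGB2HSV); m=(hsv[...,1]>110)&(hsv[...,0]>8)&(hsv[...,0]<35); m[:,:255]=0;m[:60]=0;m[110:]=0;m[:,290:]=0
ys,xs=np.where(m); print(len(xs),xs.min(),xs.max(),ys.min(),ys.max())
print(ray("wrist",(xs.max()+.5,ys.mean()),36,M),ray("wrist",(xs.mean(),ys.max()+.5),42,M), ray("wrist",(400/1.5,150/1.5),51,M),ray("wrist",(350/1.5,150/1.5),51,M),ray("wrist",(376/1.5,125/1.5),59,M))
for p,z in [((353,330),51),((400,330),51),((337,358),66),((419,358),66),((336,115),59),((418,115),59)]: print(p,ray("wrist",(p[0]/1.5,p[1]/1.5),z,M))
```

```text
37 268 271 83 94
[545.8 111.1  36. ] [543.4 105.4  42. ] [540.8 100.6  51. ] [512.1 100.9  51. ] [527.3 113.7  59. ]
(353, 330) [510.8  -9.2  51. ]
(400, 330) [540.8  -9.6  51. ]
(337, 358) [501.4 -21.8  66. ]
(419, 358) [551.8 -22.5  66. ]
(336, 115) [505.4 119.2  59. ]
(418, 115) [550.4 118.7  59. ]
```

View pics/w11z.png

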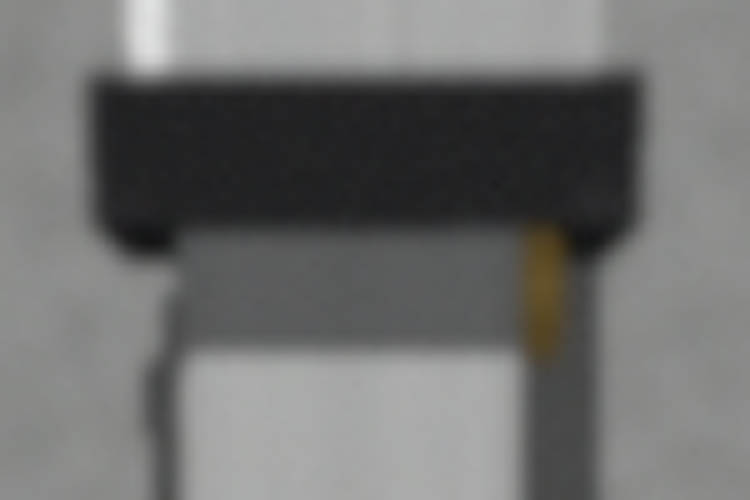

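Call:
{"op": "carry_out", "data": {"targets": [[[0, 0, 0.1], [-1, -35, 0], 84], [[0, 0, 0.1], [-1, -67, -20], 84], [[0, 0, 0.1], [-1, -67, -60], 84], [[0, 0, 0.1], [-1, -67, -100], 84], [[0, 0, 0.1], [-1, -67, -130], 84], [[0, 0, 0.1], [-1, -67, -147], 84], [[0, 0, 0.1], [-1, -67, -147], 84], [[0, 0, 0.1], [-1, -67, -147], 84]]}}

```text
t: 11.78
ee_pos: [524.5, -42.2, 19.2]
orientation: [-2.224, -2.214, 0.004]
ft_force: [-0.1, -1.2, -0.1]
width: 83.6
```

Run:
```python
from h import *
st(); save("wrist","w12.png",1.5)
```

```text
t 11.78 ee [524.5 -42.2  19.2] jawyaw -0.24 tilt [-0.004  0.001 -1.   ] F [-0.1 -1.2 -0.1] w 83.6
```

View pics/w12.png

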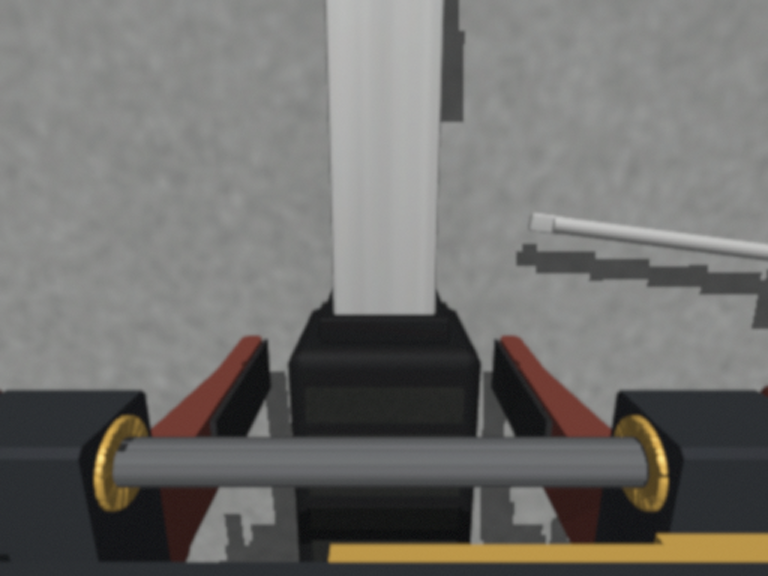

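Call:
{"op": "carry_out", "data": {"targets": [[[0, 0, 0], [0, 0, 0], 60], [[0, 0, 0], [0, 0, 0], 50], [[0, 0, 0], [0, 0, 0], 50], [[0, 0, 0], [0, 0, 0], 50], [[0, 0, 0], [0, 0, 0], 50], [[0, 0, 0], [0, 0, 0], 50]]}}

```text
t: 12.33
ee_pos: [526.0, -43.4, 21.5]
orientation: [2.226, 2.216, 0.0]
ft_force: [-2.6, 0.1, 7.8]
width: 55.9
```

Run:
```python
from h import *
st()
```

```text
t 12.33 ee [526.  -43.4  21.5] jawyaw -0.27 tilt [ 0.001 -0.    -1.   ] F [-2.6  0.1  7.8] w 55.9
```

Call:
{"op": "carry_out", "data": {"targets": [[[0, 0, -0.2], [0.2, 2, 0.5], 50], [[0, 0, -0.2], [0.2, 4, 0.5], 50], [[0, 0, -0.2], [0.2, 6, 0.5], 50], [[0, 0, -0.2], [0.2, 8, 0.5], 50], [[0, 0, -0.2], [0.2, 10, 0.5], 50], [[0, 0, -0.2], [0.2, 10, 0.5], 50]]}}

```text
t: 12.83
ee_pos: [525.6, -34.1, 21.5]
orientation: [2.229, 2.213, -0.002]
ft_force: [-2.5, -5.1, 3.6]
width: 55.7
```

Run:
```python
from h import *
st();  save("scene","s13.png",4,(270,170,400,240)); save("wrist","w13.png",1.5)
```

```text
t 12.83 ee [525.6 -34.1  21.5] jawyaw -0.43 tilt [-0.001 -0.001 -1.   ] F [-2.5 -5.1  3.6] w 55.7
```

View pics/s13.png

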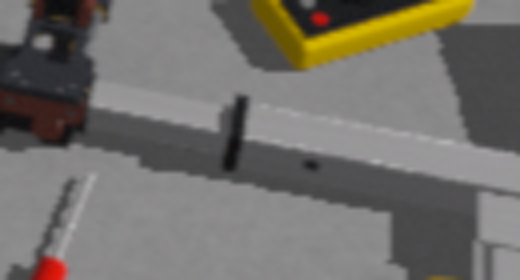

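Call:
{"op": "carry_out", "data": {"targets": [[[0, 0, 0], [0, 7, 0], 50], [[0, 0, 0], [0.1, 14, 0], 50], [[0, 0, 0], [0.2, 21, 0], 50], [[0, 0, 0], [0.2, 28, 0], 50], [[0, 0, 0], [0.3, 35, 0], 50], [[0, 0, 0], [0.3, 42, 0], 50], [[0, 0, 0], [0.4, 48, 0], 50], [[0, 0, 0], [0.4, 52, 0], 50], [[0, 0, 0], [0.4, 54, 0], 50], [[0, 0, 0], [0.4, 54, 0], 50]]}}

```text
t: 13.77
ee_pos: [525.9, 20.2, 21.5]
orientation: [2.23, 2.213, -0.002]
ft_force: [-2.3, -3.6, 5.1]
width: 55.8
```

Run:
```python
from h import *
np.set_printoptions(precision=1,suppress=True)
st(); save("wrist","w14.png",1.5);  save("scene","s14.png",4,(270,170,400,240))
```

```text
t 13.77 ee [525.9  20.2  21.5] jawyaw -0.42 tilt [-0. -0. -1.] F [-2.3 -3.6  5.1] w 55.8
```

View pics/w14.png

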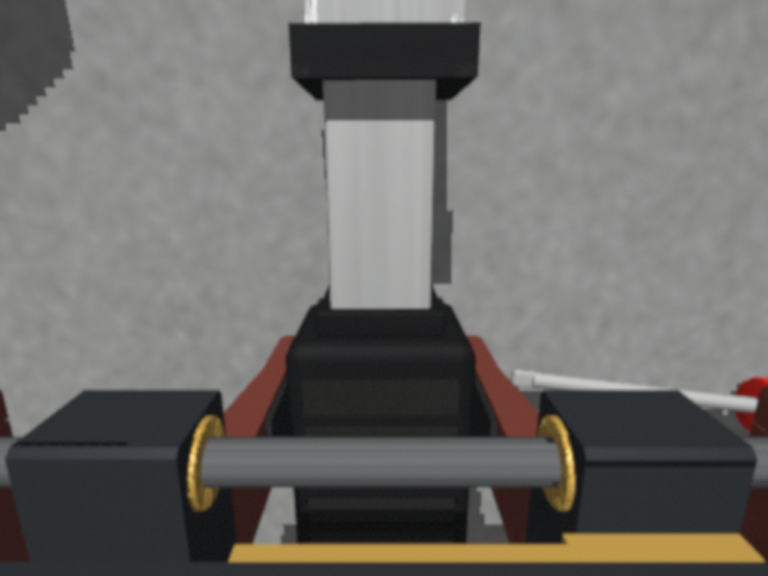

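View pics/s14.png

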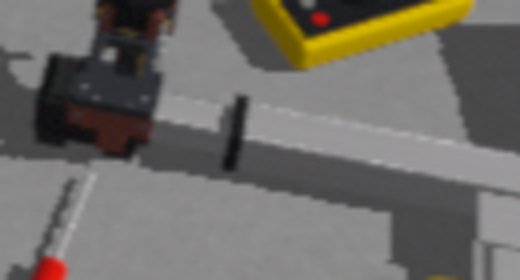

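Run:
```python
from h import *
P=lambda x,y,z: ray("wrist",(x/1.5,y/1.5),z).round(1)
print(P(384,77,59),P(380,309,55), P(380,309,51))
```

```text
[528.6 112.9  59. ] [527.1  51.7  55. ] [527.1  50.4  51. ]
```

Call:
{"op": "carry_out", "data": {"targets": [[[0, 0, 0], [0, 3, 0], 50], [[0, 0, 0], [0, 5, 0], 50], [[0, 0, 0], [0, 6, 0], 50], [[0, 0, 0], [0, 7, 0], 50], [[0, 0, 0], [0, 8, 0], 50], [[0, 0, 0], [0, 8, 0], 50]]}}

```text
t: 14.37
ee_pos: [525.9, 27.9, 21.5]
orientation: [2.23, 2.213, -0.002]
ft_force: [-2.5, -5.4, 6.0]
width: 55.9
```

Run:
```python
from h import *
st(); save("scene","s15.png",4,(270,170,400,240))
```

```text
t 14.37 ee [525.9  27.9  21.5] jawyaw -0.44 tilt [-0.001 -0.001 -1.   ] F [-2.5 -5.4  6. ] w 55.9
```

View pics/s15.png

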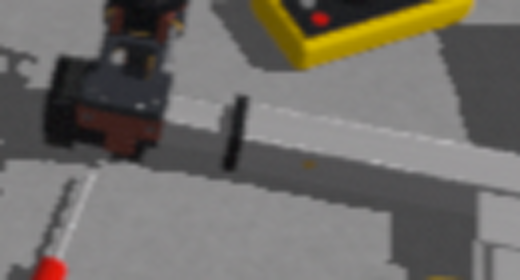

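Call:
{"op": "carry_out", "data": {"targets": [[[0, 0, 0], [0, 0.5, 0], 50], [[0, 0, 0], [0, 1, 0], 50], [[0, 0, 0], [0, 1, 0], 50]]}}

```text
t: 14.67
ee_pos: [526.1, 29.2, 21.4]
orientation: [-2.231, -2.212, 0.001]
ft_force: [-2.1, -4.2, 5.2]
width: 56.1
```

Run:
```python
from h import *
st(); save("scene","s16.png",8,(320,190,400,240)); save("wrist","w16.png",1.5)
```

```text
t 14.67 ee [526.1  29.2  21.4] jawyaw -0.51 tilt [-0. -0. -1.] F [-2.1 -4.2  5.2] w 56.1
```

View pics/s16.png

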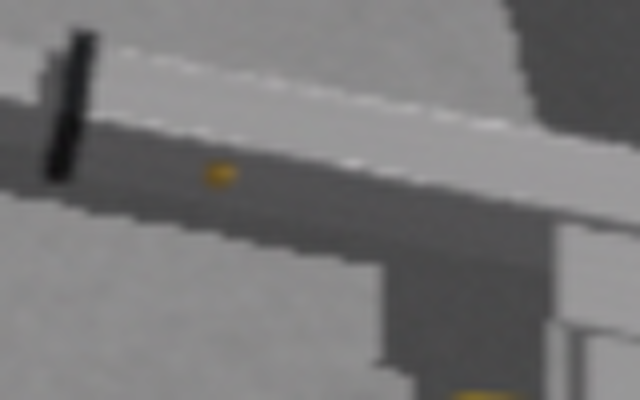

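View pics/w16.png

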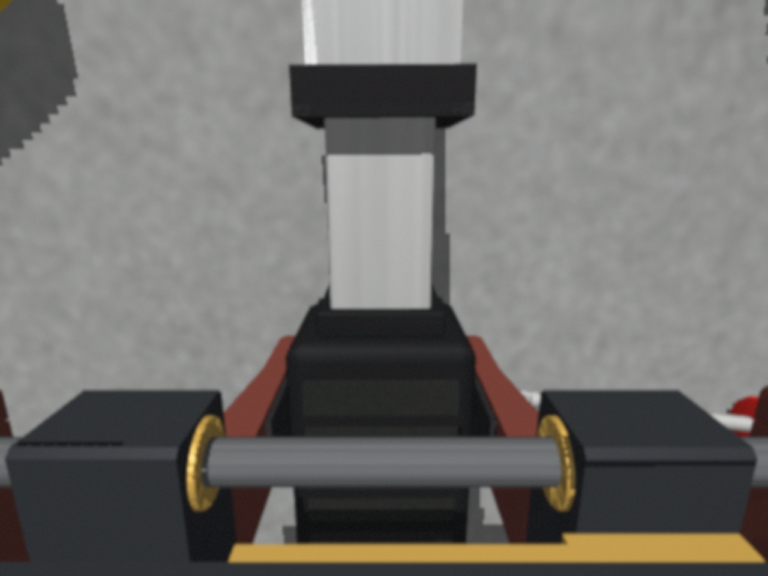

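Call:
{"op": "carry_out", "data": {"targets": [[[0, 0, 0], [0, 0.7, 0], 50], [[0, 0, 0], [0, 1.2, 0], 50], [[0, 0, 0], [0, 1.2, 0], 50]]}}

```text
t: 15.02
ee_pos: [526.5, 30.3, 21.5]
orientation: [2.231, 2.211, -0.0]
ft_force: [-1.6, -6.8, 5.3]
width: 55.6
```

Call:
{"op": "carry_out", "data": {"targets": [[[0, 0, 0], [0, 0.5, 0], 50], [[0, 0, 0], [0, 1, 0], 50], [[0, 0, 0], [0, 1, 0], 50]]}}

```text
t: 15.27
ee_pos: [526.7, 31.3, 21.5]
orientation: [2.231, 2.211, 0.0]
ft_force: [-1.5, -5.9, 5.1]
width: 55.4
```

Run:
```python
from h import *
st(); save("scene","s17.png",8,(320,190,400,240))
P=lambda x,y,z: ray("wrist",(x/1.5,y/1.5),z).round(1)
save("wrist","w17.png",1.5)
```

```text
t 15.27 ee [526.7  31.3  21.5] jawyaw -0.51 tilt [ 0.001 -0.    -1.   ] F [-1.5 -5.9  5.1] w 55.4
```

View pics/s17.png

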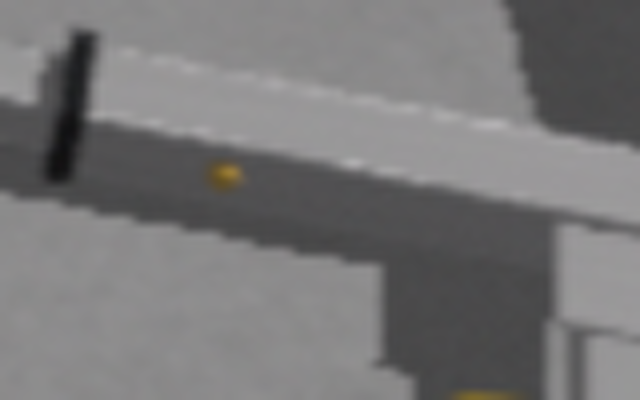

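Call:
{"op": "carry_out", "data": {"targets": [[[0, 0, 0], [0, 0.5, 0], 50], [[0, 0, 0], [0, 1, 0], 50], [[0, 0, 0], [0, 1, 0], 50]]}}

```text
t: 15.62
ee_pos: [526.8, 31.9, 21.5]
orientation: [2.23, 2.211, -0.0]
ft_force: [-0.5, -9.2, 4.6]
width: 55.7
```

Run:
```python
from h import *
st(); save("scene","s18.png",8,(320,190,400,240));save("wrist","w18.png",1.5)
```

```text
t 15.62 ee [526.8  31.9  21.5] jawyaw -0.5 tilt [ 0.001 -0.001 -1.   ] F [-0.5 -9.2  4.6] w 55.7
```

View pics/s18.png

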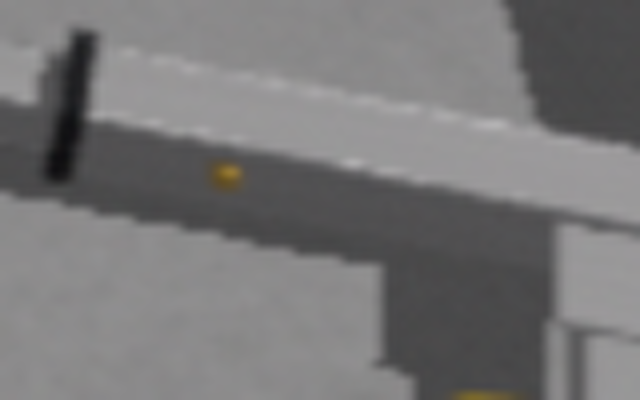

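View pics/w18.png

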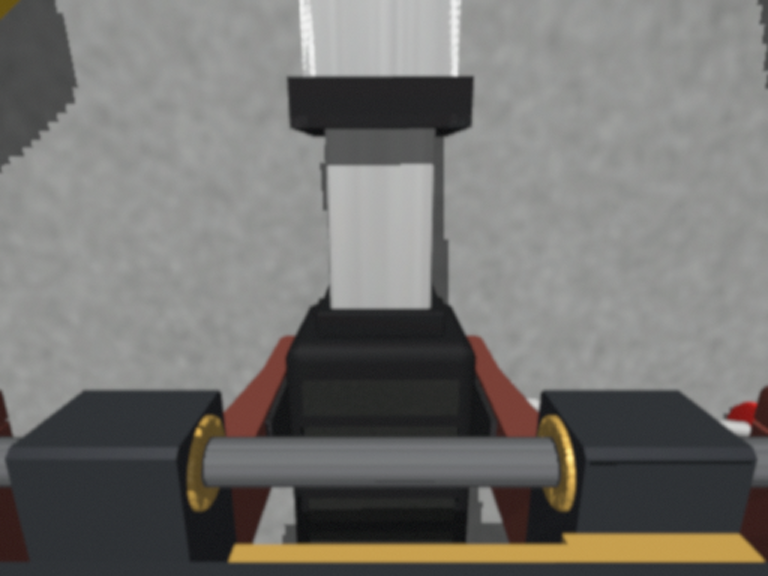

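Call:
{"op": "carry_out", "data": {"targets": [[[0, 0, 0], [0, -1, 0], 50], [[0, 0, 0], [0, -2, 0], 50], [[0, 0, 0], [0, -3, 0], 50], [[0, 0, 0], [0, -4, 0], 50], [[0, 0, 0], [0, -4, 0], 50]]}}

```text
t: 16.13
ee_pos: [527.0, 29.7, 21.4]
orientation: [-2.232, -2.211, -0.003]
ft_force: [-1.4, 4.9, 3.3]
width: 56.0
```

Run:
```python
from h import *
st(); save("scene","s19.png",8,(320,190,400,240))
```

```text
t 16.13 ee [527.   29.7  21.4] jawyaw -0.54 tilt [ 0.001  0.001 -1.   ] F [-1.4  4.9  3.3] w 56.0
```

View pics/s19.png

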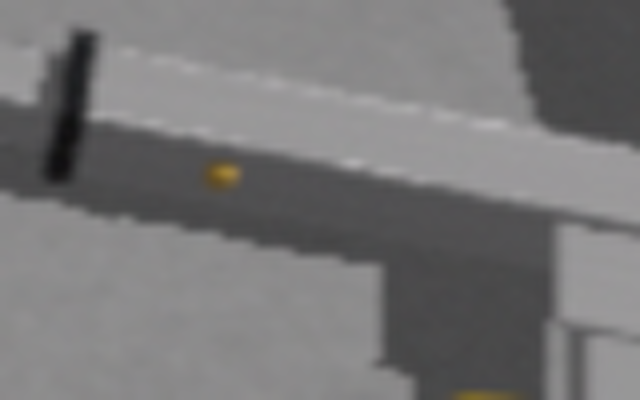

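Call:
{"op": "carry_out", "data": {"targets": [[[0, 0, 0], [0, -1, 0], 50], [[0, 0, 0], [0, -2, 0], 50], [[0, 0, 0], [0, -2, 0], 50]]}}

```text
t: 16.43
ee_pos: [527.0, 28.5, 21.4]
orientation: [-2.231, -2.211, -0.004]
ft_force: [0.1, 11.7, 3.4]
width: 56.1
```

Run:
```python
from h import *
st()
```

```text
t 16.43 ee [527.   28.5  21.4] jawyaw -0.53 tilt [ 0.001  0.002 -1.   ] F [ 0.1 11.7  3.4] w 56.1
```

Call:
{"op": "carry_out", "data": {"targets": [[[0, 0, 0], [0, 2, 0], 50], [[0, 0, 0], [0, 2, 0], 50], [[0, 0, 0], [0, 2, 0], 84], [[0, 0, 0], [0, 2, 0], 84], [[0, 0, 0], [0, 2, 0], 84], [[0, 0, 0], [0, 2, 0], 84], [[0, 0, 0], [0, 2, 40], 84], [[0, 0, 0], [0, 2, 80], 84], [[0, 0, 0], [0, 2, 120], 84], [[0, 0, 0], [0, 2, 150], 84]]}}

```text
t: 17.27
ee_pos: [526.9, 28.7, 173.7]
orientation: [2.231, 2.211, 0.002]
ft_force: [0.3, -0.6, 0.4]
width: 83.9
```

Call:
{"op": "carry_out", "data": {"targets": [[[0, 0, 0], [0, 0, 40], 84], [[0, 0, 0], [0, 0, 60], 84], [[0, 0, 0], [0, 0, 60], 84], [[0, 0, 0], [0, 0, 60], 84], [[0, 0, 0], [0, 0, 60], 84]]}}

```text
t: 17.68
ee_pos: [525.6, 28.7, 230.1]
orientation: [-2.23, -2.211, 0.002]
ft_force: [-0.0, -0.5, -0.5]
width: 83.9
```

Run:
```python
from edges import *
np.set_printoptions(precision=1,suppress=True)
st(); M=cam("wrist"); im=save("wrist","w20.png",1.5); save("scene","s20.png",4,(220,150,400,260))
import pickle; pickle.dump((im,M),open("w20.pkl","wb"))
o=vision.get_image("top")
for q in ["meter","clamp_meter","screwdriver","wrench","dish","spray_can","thick_leg","leg_foot","button_seat","rail_mouth","rail_hole"]:
    print(q,[(round(d["confidence"],2),c2w("top",d["point"])) for d in place_of(q,"top")[:1]])
st()
```

```text
t 17.68 ee [525.6  28.7 230.1] jawyaw -0.5 tilt [-0. -0. -1.] F [-0.  -0.5 -0.5] w 83.9
meter []
clamp_meter [(0.56, array([688. , 203.2,   0.4]))]
screwdriver []
wrench [(0.82, array([ 320.2, -213.8,   -4.3]))]
dish [(0.81, array([ 701.1, -305.9,   -0.5]))]
spray_can [(0.9, array([ 620. , -476.5,   -1.9]))]
thick_leg [(0.93, array([ 387.5, -529.1,   -3.6]))]
leg_foot [(0.72, array([527.5,   8.9,  33.7]))]
button_seat []
rail_mouth [(0.66, array([524.5, 118.5,  31.9]))]
rail_hole [(0.84, array([550. , 183.7,  34.8]))]
t 18.38 ee [526.5  28.9 231.2] jawyaw -0.49 tilt [ 0.  0. -1.] F [ 0.3 -0.8  0.1] w 84.2
```

View pics/w20.png

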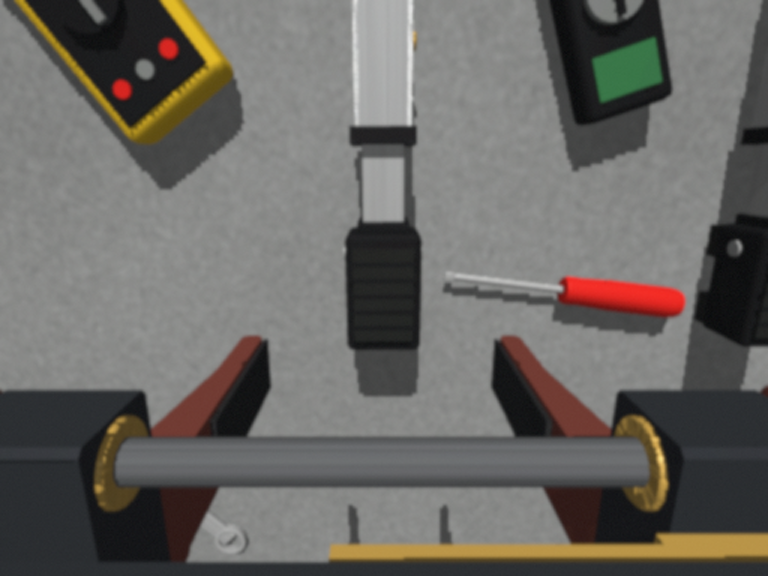

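View pics/s20.png

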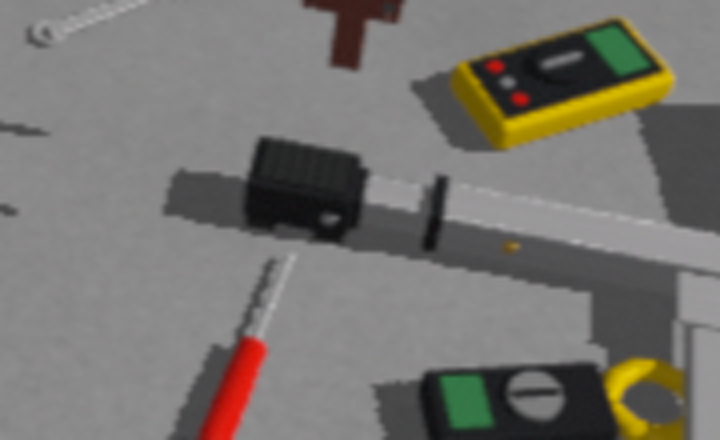

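Run:
```python
from edges import *
import pickle
im,M=pickle.load(open("w20.pkl","rb"))
print("foot"); edges(im,M,66,165,220,256,24)
print("tube"); edges(im,M,51,108,146,256,14)
print("rail"); edges(im,M,55.5,35,80,256,20)
hsv=cv2.cvtColor(im,cv2.COLOR_RGB2HSV); m=(hsv[...,1]>110)&(hsv[...,0]>8)&(hsv[...,0]<35); m[:,:265]=0;m[50:]=0;m[:,290:]=0
ys,xs=np.where(m); print(len(xs),xs.min(),xs.max(),ys.min(),ys.max())
print(ray("wrist",(xs.max()+.5,ys.mean()),36,M),ray("wrist",(256,145/1.5),59,M))
```

```text
foot
yaw -0.42 y-range [ 43. -18.] x mid 501.03 in 55 55
yaw -0.16 y-range [ 42. -19.] x mid 554.8 in 55 55
tube
yaw 0.61 y-range [101.  62.] x mid 513.77 in 38 38
yaw -0.1 y-range [101.  62.] x mid 543.18 in 38 38
rail
yaw 0.16 y-range [170. 129.] x mid 508.91 in 45 45
yaw -0.76 y-range [170. 129.] x mid 548.34 in 45 45
3 276 276 25 27
[551.45527384 182.28485556  36.        ] [529.57435205 111.9803782   59.        ]
```

Run:
```python
from h import *
st(); order.close_job()
```

```text
t 18.38 ee [526.5  28.9 231.2] jawyaw -0.49 tilt [ 0.  0. -1.] F [ 0.3 -0.8  0.1] w 84.2
the job is handed in; nothing more can be done
```

The leg is back in the base's open rail with its button out through the side hole, and I let go of it and handed the job in at about 18.4 s. No verdict is reported, so what follows is from my own checks.

**What I did:** I carried the leg by its foot and set it down in line with the rail. I then pinched the tube over the button, which pressed it flush (opening 30 mm), and drew the tube in until the fingertips touched the bush. After that I let go, gripped the foot again and pushed until the button snapped out.

**Last checks:**
- **Button:** the brass shows about 3 mm outside the rail's face, about 70 mm in from the mouth.
- **Lock:** with the foot still gripped, a push and a pull test each met rising force (about 9 N and 12 N). The leg moved only about 3 mm between them, which matches the hole's clearance.
- **Alignment:** the leg is in line with the rail to within about 1 degree, judged from the foot's and rail's edges. The edges of the short bare tube gave a scattered reading, up to 0.6 degrees the other way. I did not measure its upright angle separately.
- **Gripper:** open, 230 mm above the bench and touching nothing, with wrist force near zero.
- **Other things on the bench:** the clamp meter, wrench, dish, spray can and thick leg read within about 5 mm of their starting places.

**Checks that failed:** the networks did not report the multimeter, the screwdriver or the button seat in the last top picture. In the last wrist and scene pictures the multimeter and screwdriver look unmoved. The button's position comes from the pixels of the wrist picture.

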